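Tip the volume balls into the tall respirometry chamber

ROBOT

A 6-joint arm with a two-finger parallel gripper is mounted at the origin on the work surface. World frame = base frame: x ahead of the robot, y to its left, z up, the work surface at z = 0. Lengths are in m, angles in degrees, forces in N, time in s.
With the tool pointing down it reaches from about 0.425 to 0.925 m from the base axis. Payload 12.5 kg.
Tool frame: the origin (TCP) lies at the very end of the fingers, on their centre line; the grasp point (between the pads) lies 19 mm behind it; z points along the fingers, y is the line along which they close (so a half turn about z gives the same grasp; the last joint's range is limited). The gripper opens to 85 mm and grips with 20 to 120 N. Pads are 22 mm wide; open, the fingers measure 114 mm over their backs; the gripper's body (76 mm by 85 mm) begins 54 mm behind the grasp point. The pads swing forward as they close: fully open they stand 13 mm farther back than shut.
Start: joints at [57.09, 28.126, 89.318, -0, 62.55, -6.05], TCP at [0.282, 0.558, 0.193] pointing down, gripper open.
Joint ranges: [-177.58, 177.58], [-47.91, 125.51], [2.72, 160], [-65.01, 245.01], [3.68, 167.84], [-153.87, 153.87]. Speed limits (degrees/s): [127.2, 127.2, 159.86, 180, 180, 180].

INTERFACE

Orientations are given as a 3x3 rotation matrix whose columns are the frame's x, y, z axes.
In Python, from workcell import r, cams, sign_off gives the robot as it stands. The module is installed in compiled form; this text tells all that it offers.
- The arm moves only by the tool move_arm, never from a script. Its argument "increments" is a list of rows, each a list of 2 entries, a list of its own where there are three numbers: the shift along the tool's x, y, z in cm, then the turn about the tool's z in degrees. In form: [[[tx, ty, tz], yaw], ...]. A call has 1 to 8 rows; each row is the pose to reach, as a shift and turn from the pose commanded when the call began, along the tool's axes at that moment; what a row does not reach only later rows make up. A row lasts 1/10 s, in which the tool goes at most 50 mm and 8.59 degrees, less where a joint would pass 70% of its speed; a pose out of reach is approached as far as the arm can. A call with a gripper value outside its range is refused whole. "hand" is the gripper's target within -1 to 1 (fully open at 1, half-way at 0, shut at -1), set as the call begins (left out, the last holds). The fingers move at their own pace and stop on an object; "newtons" is the grip in N (left out, the last holds). Time passes only in rows, so rows that repeat a pose let the fingers close. It gives the time, the measured TCP pose, the force, the opening and the grip force at its end, in the units of the state.
- r.read_state(): the state, without advancing time (a new reading comes with each control period).
- cams.grab_frame(name): name is "side" or "top" or "wrist"; returns a dict with "color" (400x640x3 uint8, red, green, blue), "z_map" (400x640 float32, m along the optical axis (not along the pixel's ray), 0 where there is no reading), "intrinsics" (3x3 intrinsics, pixels), "k1" (the pictures are not rectified: a ray, as slopes to the right and down, at radius r is drawn at 1 + k1 r^2 times it, then the intrinsics apply), "R" (3x3) and "t" (3): a world point X has camera coordinates R X + t; the wrist camera has in their place "mount" (4x4, takes a point from camera to tool coordinates, whose origin is the TCP and whose axes are the flange's). Camera axes: x right, y down, z forward; pixel columns grow to the right and rows downward; lengths in m; the calibration is good to about 2 mm. A picture is of the moment at which its call begins: read the wrist's pose just before it.
- sign_off(): hands the job in; it is judged then, once.
Trained networks look in a picture, given as the dict that the camera call returned (one of the last four; its "shot" number tells which), for a name from the list of things; names that differ only in an ending like _2 or _b are one class to them, and where a whole thing is asked for, a point or a joint stands for the part that bears it (a point fixed in the world has none). Each returns a list of dicts, best first, with "confidence" (0 to 1); they miss things now and then, are a little off and sometimes report something else, mostly with a low value. They report only what shows in the picture. A call takes as long as a camera call. They do not tell look-alikes from the thing itself.
- cams.find_in(picture, target): "box" ([left, top, right, bottom] in pixels, round what is visible of it).
- cams.place_of(picture, target): "location" ([column, row] in pixels: a listed point, or the origin of a listed thing).
The state is a dict: "time_s": time; "joint_positions": joint angles; "dq": joint speeds; "tau": joint torques, N m; "ee_pos": TCP position; "tcp_rot": TCP orientation; "force": force on the tool from outside, world axes, zero at the start; "torque": the same for the moment, N m; "grip_width": finger opening in m; "grasp_force": force on a finger pad.
Only numpy, scipy, OpenCV 4.12 (cv2) and the standard library are available. Lean on these libraries where they do the work, as an engineer would, in place of code of your own. Each camera call takes 0.05 s, during which the arm holds its last target. There are 200 camera calls.

TASK

Load the two steel volume balls into the tallest of the three chambers. Pick up the metal chute they lie in, keep it level and rest its lip just inside that chamber's mouth, then tilt it and keep the lip inside the mouth until both balls have dropped in, with none missing onto the bench. Then stand the empty chute upright on the bench again and let go.

Things in the scene. Friction and masses are not known exactly. Their poses are not given: they have to be found in the camera images.
- chute: Bright-metal pouring chute: open channel 140 x 28 x 40 mm high, 0.13 kg, two balls at its closed rear. Origin: on its underside, mid-width; x along it to the lip, z up. Grip across the width near x = 0: side walls run from x = -68 to 15 over z 0 to 40 mm, and to x = 45 above z = 21. The balls stay at the rear while level; 30 to 35 degrees of tilt rolls them out.
- lip (a point): Middle of the lip, the chute's lower free edge: x 70, z 7 mm in the chute's frame, same axes. The channel (22 mm inside, sheet 3 mm) has a floor rising at 9 degrees from z 10 at the rear to a crest at x 40, z 27 mm; beyond it a beak, 28 mm wide, falls at 30 degrees to this lip.
- tall_chamber_mouth (a point): Centre of the round open mouth, in the rim's plane, of the tallest of three clear chambers fixed on black 82 mm blocks, in any order. z up. Rim 125 mm above the bench, 50 mm inside, 58 mm outside, neck 30 mm long with white collar; body 72 mm wide, inner floor 35 mm above the bench. The others: one open, 90 mm tall; one with a white cap, 98 mm.
- ball1_center (a point): Centre of a steel ball, 14 mm across, 11 g, at the rear of the chute.
- ball2_center (a point): Centre of a second ball like it, just in front of the first.
There are look-alikes about, which are no part of the job. Several things have the shape of the chute; the one meant has the colours described above.

How it is judged (in metres and radians):
On the way, in this order (a step that is already met when the one before it is completed fails the run):
1. the chute, still level (within 12 degrees), has its lip inside the tall chamber's mouth: below the rim by at least 1 mm and within 24 mm of the mouth's centre (horizontal distance between lip and tall_chamber_mouth below 0.024 m and z of lip in the frame of tall_chamber_mouth below -0.001 m and angle between chute's own z axis and vertical below 0.21 rad), for 0.1 s.
2. both balls are down inside the tall chamber while the lip is still inside its mouth (horizontal distance between lip and tall_chamber_mouth below 0.025 m and z of lip in the frame of tall_chamber_mouth below 0 m and horizontal distance between each of ball1_center, ball2_center and tall_chamber_mouth below 0.034 m and z of each of ball1_center, ball2_center in the frame of tall_chamber_mouth below -0.045 m), for 0.1 s.
At the end, for the whole second after the job is handed in: Both balls are inside the tall chamber (centres at least 45 mm below its rim and within 34 mm of its axis), and the chute stands upright (within 10 degrees) on the bench (underside less than 8 mm above it), released and at rest (horizontal distance between each of ball1_center, ball2_center and tall_chamber_mouth below 0.034 m and z of each of ball1_center, ball2_center in the frame of tall_chamber_mouth below -0.045 m and angle between chute's own z axis and vertical below 0.17 rad and height (world z) of chute below 0.008 m and linear speed of chute below 0.02 m/s); the robot touches nothing.
It fails at once if a ball lies on the bench (its centre below 11 mm) (height (world z) of any of ball1_center, ball2_center below 0.011 m).
It also fails if it takes over 56 s, if anything falls off the work surface, if the arm or the gripper's body presses on something with over 40 N, if the wrist force passes 120 N, or if a joint passes its speed limit or range.

## Working session

There is one attempt and no reset: what is moved stays moved. The work goes in short steps, Python scripts to look and compute and a tool call to move; the robot and the scene stay as the last step left them, time stands still between calls to the robot, and variables do not carry over. Pictures are saved under pics/ and viewed, at most 14 in all, crops included, and the job is handed in when it is done.

Besides the shell and the picture viewer there is one more tool, called after "Request:" as name(argument=value, ...), one argument or row to a line, values as JSON. move_arm: Moves the arm, as the interface text tells. Its arguments: {"type":"object","properties":{"increments":{"type":"array"},"hand":{"type":"number"},"newtons":{"type":"number"}},"required":["increments"]}

```bash
mkdir -p pics
cat > h.py <<'E'
import numpy as np, cv2
from workcell import r, cams
def ray(p,uv):
    K=np.array(p["intrinsics"]);d=cv2.undistortPoints(np.array([[uv]],float),K,np.array([p["k1"],0,0,0,0.]))[0,0]
    return np.array([d[0],d[1],1.])
def pose(p,s=None):
    if "R" in p: R=np.array(p["R"]);t=np.array(p["t"]);return R.T,-R.T@t
    M=np.array(p["mount"]);Rt=np.array(s["tcp_rot"]);return Rt@M[:3,:3],Rt@M[:3,3]+np.array(s["ee_pos"])
def at_z(p,uv,z,s=None):
    R,c=pose(p,s);d=R@ray(p,uv);return c+d*(z-c[2])/d[2]
def by_depth(p,uv,s=None):
    R,c=pose(p,s);u,v=map(int,np.round(uv));w=p["z_map"][max(v-1,0):v+2,max(u-1,0):u+2];w=w[w>0]
    return c+R@ray(p,uv)*np.median(w) if w.size else None
def proj(p,X,s=None):
    R,c=pose(p,s);q=R.T@(np.array(X)-c);a=q[:2]/q[2];a=a*(1+p["k1"]*(a@a));K=np.array(p["intrinsics"]);return K[:2,:2]@a+K[:2,2]
def save(p,n,box=None,f=1):
    c=p["color"][...,::-1]
    if box: c=c[box[1]:box[3],box[0]:box[2]]
    cv2.imwrite("pics/"+n,cv2.resize(c,None,fx=f,fy=f,interpolation=cv2.INTER_CUBIC))
E
python3 - <<'E'
from h import *
np.set_printoptions(precision=3,suppress=True)
s=r.read_state();print(s["time_s"],np.array(s["tcp_rot"]),s["grip_width"])
P={n:cams.grab_frame(n) for n in("top","side")}
for n,p in P.items():
    save(p,n+"1.png");print(n,pose(p)[1])
    for t in("chute","lip","tall_chamber_mouth","ball1_center"):
        for d in cams.place_of(p,t)[:6]:print(n,t,np.round(d["location"],1),round(d["confidence"],2),by_depth(p,d["location"]))
E
```

```text
0.0 [[-0.892  0.452 -0.001]
 [ 0.452  0.892 -0.001]
 [ 0.    -0.001 -1.   ]] 0.08520213532471019
top [ 0.358 -0.039  0.912]
top chute [436.1 215. ] 0.91 [ 0.486 -0.302  0.021]
top chute [348.5 174.7] 0.69 [ 0.582 -0.102  0.019]
top lip [405.7 216.4] 0.96 [ 0.486 -0.236  0.   ]
top lip [366.6 152.7] 0.72 [ 0.637 -0.146  0.012]
top lip [418.4 245. ] 0.68 [ 0.417 -0.256  0.028]
top tall_chamber_mouth [283.7 212.3] 0.87 [0.491 0.046 0.035]
top ball1_center [461.  214.4] 0.48 [ 0.487 -0.36   0.023]
side [ 0.423 -0.849  0.644]
side chute [325.6 343.4] 0.85 [ 0.483 -0.329  0.016]
side chute [363.9 253.2] 0.83 [ 0.581 -0.115  0.021]
side chute [248.5 311.8] 0.76 [ 0.356 -0.25   0.017]
side lip [397.9 270.7] 0.87 [ 0.645 -0.148 -0.001]
side lip [284.8 321.5] 0.8 [ 0.418 -0.263  0.   ]
side lip [321.9 305.9] 0.61 [ 0.485 -0.24   0.009]
side tall_chamber_mouth [302.7 172.5] 0.83 [0.47  0.064 0.108]
```

View pics/top1.png

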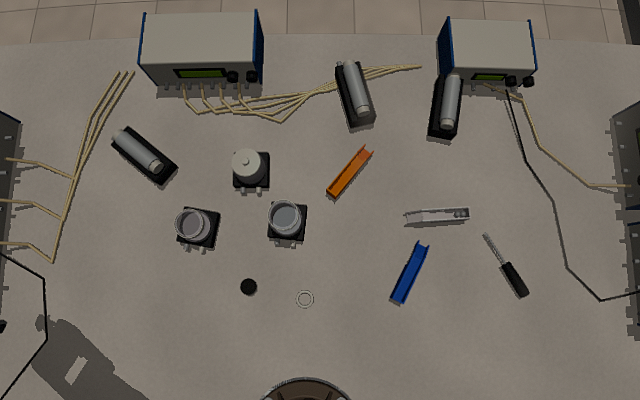

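View pics/side1.png

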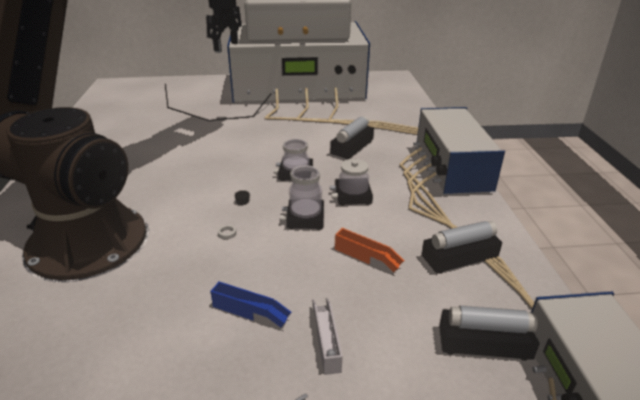

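Run:
```python
from h import *
np.set_printoptions(precision=4,suppress=True)
t=cams.grab_frame("top");d=cams.grab_frame("side")
for z in(.09,.125):
  for n,p,uv in(("top",t,(283.7,212.3)),("side",d,(302.7,172.5)),("top2",t,(189,222)),("side2",d,(295,147))):print(z,n,at_z(p,uv,z))
for n,p in(("top",t),("side",d)):
  for q in("tall_chamber_mouth","ball1_center","ball2_center","lip","chute"):
    for k in cams.place_of(p,q):
      print(n,q,np.round(k["location"],1),round(k["confidence"],2),at_z(p,k["location"],{"t":.125,"b":.02,"l":.007,"c":0}[q[0]]))
save(t,"c1.png",(170,140,490,300),2.5)
save(d,"c2.png",(230,120,430,380),2.3)
# metal chute high points
R,c=pose(t);pts=[]
for v in range(200,232):
  for u in range(398,476):
    X=by_depth(t,(u,v))
    if X is not None and X[2]>.03: pts.append(X)
pts=np.array(pts);print(len(pts),pts.min(0),pts.max(0),pts.mean(0));rc=cv2.minAreaRect((pts[:,:2]*1000).astype(np.float32));print(rc)
```

```text
0.09 top [0.483  0.0406 0.09  ]
0.09 side [0.4716 0.0947 0.09  ]
0.09 top2 [0.4629 0.2405 0.09  ]
0.09 side2 [0.4599 0.2208 0.09  ]
0.125 top [0.4777 0.0372 0.125 ]
0.125 side [0.4685 0.0351 0.125 ]
0.125 top2 [0.4585 0.2286 0.125 ]
0.125 side2 [0.4576 0.1532 0.125 ]
top ball1_center [458.8 209.2] 0.59 [ 0.4992 -0.3568  0.02  ]
top ball1_center [436.7 213.9] 0.47 [ 0.4884 -0.3041  0.02  ]
top ball2_center [457.9 213. ] 0.48 [ 0.4903 -0.3541  0.02  ]
top lip [369.  150.8] 0.71 [ 0.6433 -0.1528  0.007 ]
top lip [435.3 218.2] 0.69 [ 0.4802 -0.3041  0.007 ]
top lip [409.3 218.4] 0.62 [ 0.4801 -0.2427  0.007 ]
top lip [419.7 245.6] 0.58 [ 0.4169 -0.2644  0.007 ]
top chute [346.9 173. ] 0.87 [ 0.5906 -0.0995  0.    ]
top chute [409.2 273.8] 0.79 [ 0.353  -0.2392  0.    ]
top chute [434.6 216. ] 0.71 [ 0.4864 -0.3047  0.    ]
top chute [457.6 214.9] 0.68 [ 0.4887 -0.3602  0.    ]
side tall_chamber_mouth [306.1 173.1] 0.83 [0.4755 0.032  0.125 ]
side ball2_center [333.7 353.4] 0.59 [ 0.493  -0.3538  0.02  ]
side lip [284.8 320.4] 0.81 [ 0.4178 -0.2664  0.007 ]
side lip [320.2 305.9] 0.77 [ 0.482  -0.2373  0.007 ]
side lip [397.3 268.2] 0.59 [ 0.6423 -0.1497  0.007 ]
side chute [247.6 311.7] 0.76 [ 0.3521 -0.2341  0.    ]
side chute [326.1 341.3] 0.72 [ 0.4853 -0.312   0.    ]
side chute [367.2 255.2] 0.61 [ 0.5917 -0.0974  0.    ]
205 [ 0.4701 -0.3763  0.0303] [ 0.5036 -0.2572  0.0401] [ 0.4881 -0.3237  0.0363]
((487.0015869140625, -316.8787536621094), (28.388940811157227, 118.17298126220703), 3.0964109897613525)
```

View pics/c1.png

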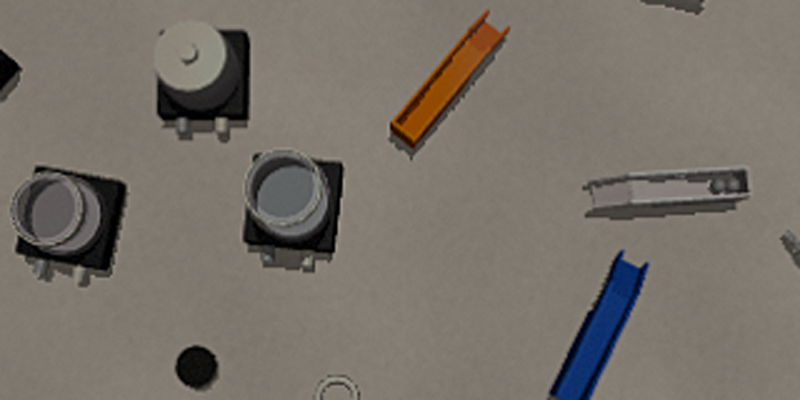

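View pics/c2.png

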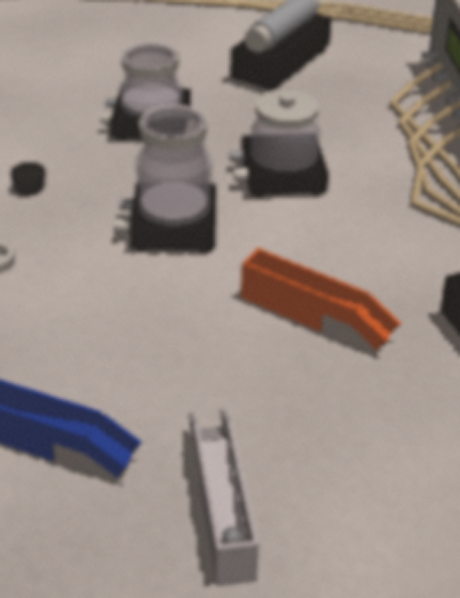

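Request:
move_arm(
  increments=[
    [[-40,-22,-4],60],
    [[-40,-22,-4],60],
    [[-40,-22,-4],60],
    [[-40,-22,-4],60],
    [[-40,-22,-4],60],
    [[-40,-22,-4],60],
    [[-40,-22,-4],60],
    [[-40,-22,-4],60],
  ],
)

```text
time_s: 1.9
ee_pos: [0.508, 0.2267, 0.2285]
tcp_rot: [[-0.05, 0.999, 0.001], [0.999, 0.05, 0.0], [0.0, 0.001, -1.0]]
force: [1.0, 0.2, -0.2]
grip_width: 0.0856
grasp_force: 0.0
```

```bash
cat >> h.py <<'E'
def go(x,y,z,axis_deg,s=None):
    """print increments so the TCP gets to xyz, tool y at axis_deg in world"""
    s=s or r.read_state();R=np.array(s["tcp_rot"]);d=R.T@(np.array([x,y,z])-np.array(s["ee_pos"]))*100
    a=np.degrees(np.arctan2(R[1,1],R[0,1]));w=(a-axis_deg+90)%180-90
    print("t",round(s["time_s"],2),"tcp",np.round(s["ee_pos"],4),"ydir",round(a,2),"-> cm",np.round(d,2),"yaw",round(w,2),"grip",round(s["grip_width"],4),"F",np.round(s["force"],1),"gf",np.round(s["grasp_force"],1))
E
python3 - <<'E'
from h import *
np.set_printoptions(precision=4,suppress=True)
s=r.read_state();w=cams.grab_frame("wrist");print(np.array(w["mount"]),w["intrinsics"])
for X in((.473,.035,.125),(.4864,-.3054,.02)):print(proj(w,X,s))
print([(np.round(k["location"],1),k["confidence"]) for k in cams.place_of(w,"tall_chamber_mouth")]);save(w,"w1.png")
go(.4864,-.3054,.2,3.5)
E
```

```text
[[-0.0004 -0.945  -0.327   0.0843]
 [ 1.     -0.0002 -0.0005  0.0014]
 [ 0.0004 -0.327   0.945  -0.1799]
 [ 0.      0.      0.      1.    ]] [[320.4268   0.     322.7475]
 [  0.     320.4268 197.2054]
 [  0.       0.       1.    ]]
[282.3698 344.2614]
[296.1657 443.322 ]
[(array([285.2, 339.3]), 0.96)]
t 2.0 tcp [0.5101 0.2244 0.2285] ydir 2.84 -> cm [-52.79  -4.99   2.86] yaw -0.66 grip 0.0854 F [-0.2 -0.2 -0.4] gf 0.0
```

Request:
move_arm(
  increments=[
    [[-15,-2,0],0],
    [[-15,-2,0],0],
    [[-15,-2,0],0],
    [[-15,-2,0],0],
    [[-15,-2,0],0],
  ],
)

```text
time_s: 2.5
ee_pos: [0.4953, 0.0772, 0.2282]
tcp_rot: [[-0.053, 0.999, 0.0], [0.999, 0.053, 0.0], [0.0, 0.0, -1.0]]
force: [-0.2, 0.1, 0.1]
grip_width: 0.0854
grasp_force: 0.0
```

Run:
```python
from h import *
np.set_printoptions(precision=4,suppress=True)
s=r.read_state();w=cams.grab_frame("wrist")
for k in cams.place_of(w,"tall_chamber_mouth"):print(k,at_z(w,k["location"],.125,s))
for k in cams.find_in(w,"tall_chamber_mouth"):print(k)
# points on rim by depth
R,c=pose(w,s);H=[]
for v in range(0,400,2):
  for u in range(0,640,2):
    z=w["z_map"][v,u]
    if z>0:
      X=c+R@ray(w,(u,v))*z
      if X[2]>.118 and X[2]<.132 and abs(X[0]-.473)<.05 and abs(X[1]-.035)<.05:H.append(X)
H=np.array(H);print(len(H),H.min(0),H.max(0)) if len(H) else 0
if len(H):print(cv2.minEnclosingCircle((H[:,:2]*1000).astype(np.float32)))
print(proj(w,(.473,.035,.125),s));save(w,"w2.png")
go(.4864,-.3054,.2,3.5)
```

```text
{'location': [298.5, 217.2], 'confidence': 0.6} [0.4752 0.0423 0.125 ]
{'location': [304.1, 351.7], 'confidence': 0.58} [ 0.4858 -0.1239  0.125 ]
{'box': [258.3, 148.9, 341.8, 252.5], 'confidence': 0.93}
328 [0.4438 0.0081 0.1183] [0.5059 0.0705 0.1259]
((474.98126220703125, 38.90665817260742), 31.57912254333496)
[295.9791 224.0377]
t 2.65 tcp [0.4954 0.0789 0.228 ] ydir 3.23 -> cm [-38.32  -3.06   2.79] yaw -0.27 grip 0.0851 F [ 0.2  0.8 -0.4] gf 0.0
```

View pics/w2.png

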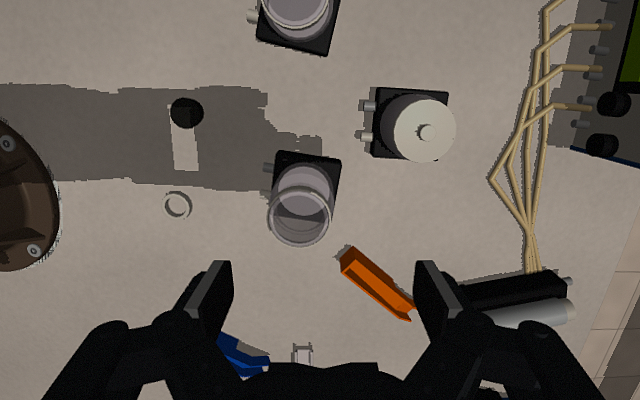

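Request:
move_arm(
  increments=[
    [[-25,-2,0],0],
    [[-25,-2,0],0],
    [[-25,-2,0],0],
    [[-25,-2,0],0],
    [[-25,-2,0],0],
    [[-25,-2,0],0],
    [[-25,-2,0],0],
    [[-25,-2,0],0],
  ],
)

```text
time_s: 3.45
ee_pos: [0.4893, -0.1714, 0.2279]
tcp_rot: [[-0.057, 0.998, -0.0], [0.998, 0.057, 0.001], [0.001, -0.0, -1.0]]
force: [-0.1, -0.5, 0.8]
grip_width: 0.0854
grasp_force: 0.0
```

Run:
```python
from h import *
np.set_printoptions(precision=4,suppress=True)
s=r.read_state();w=cams.grab_frame("wrist")
for t,z in(("lip",.007),("chute",0),("ball1_center",.018),("ball2_center",.018)):
  for k in cams.place_of(w,t)[:3]:print(t,np.round(k["location"],1),round(k["confidence"],2),at_z(w,k["location"],z,s))
R,c=pose(w,s);H=[]
for v in range(0,400,2):
  for u in range(0,640,2):
    z=w["z_map"][v,u]
    if z>0:
      X=c+R@ray(w,(u,v))*z
      if X[2]>.034 and X[2]<.045 and abs(X[0]-.487)<.04 and abs(X[1]+.31)<.09:H.append(X)
H=np.array(H);print(len(H),H.min(0),H.max(0));print(cv2.minAreaRect((H[:,:2]*1000).astype(np.float32)))
save(w,"w3.png")
go(.4864,-.3054,.1,3.5)
```

```text
lip [442.5 146.7] 0.83 [ 0.6412 -0.1494  0.007 ]
lip [313.3 206.9] 0.59 [ 0.4817 -0.24    0.007 ]
chute [406.6 108.2] 0.97 [ 0.5908 -0.1057  0.    ]
chute [222.9 199.1] 0.61 [ 0.3585 -0.2383  0.    ]
chute [315.9 248.6] 0.6 [ 0.4883 -0.306  -0.    ]
ball1_center [312.3 290.2] 0.64 [ 0.4863 -0.3639  0.018 ]
ball2_center [314.2 283.9] 0.53 [ 0.4885 -0.3531  0.018 ]
111 [ 0.4712 -0.375   0.0341] [ 0.5036 -0.2535  0.0413]
((486.7301940917969, -313.9405517578125), (27.7993221282959, 122.29814147949219), 2.8593034744262695)
t 3.7 tcp [ 0.4893 -0.172   0.2281] ydir 3.24 -> cm [-13.3   -1.04  12.81] yaw -0.26 grip 0.0851 F [ 0.  -0.3  0.2] gf 0.0
```

View pics/w3.png

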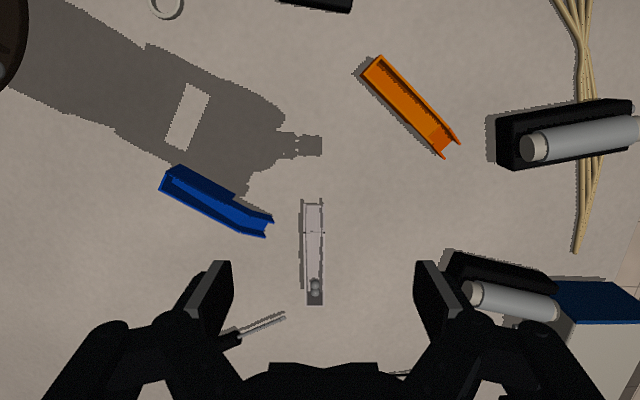

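Request:
move_arm(
  increments=[
    [[-13.8,-1.02,4],0],
    [[-13.8,-1.02,4],0],
    [[-13.8,-1.02,4],0],
    [[-13.8,-1.02,14],0],
    [[-13.8,-1.02,14],0],
    [[-13.8,-1.02,14],0],
    [[-13.8,-1.02,14],0],
  ],
)

```text
time_s: 4.4
ee_pos: [0.4869, -0.3112, 0.0887]
tcp_rot: [[-0.055, 0.998, -0.001], [0.998, 0.055, 0.001], [0.001, -0.001, -1.0]]
force: [0.6, -0.9, 0.9]
grip_width: 0.0855
grasp_force: 0.0
```

Run:
```python
from h import *
go(.4871,-.3105,.009,3.0)
```

```text
t 4.4 tcp [ 0.4869 -0.3112  0.0887] ydir 3.18 -> cm [0.06 0.03 7.97] yaw 0.18 grip 0.0855 F [ 0.6 -0.9  0.9] gf 0.0
```

Descend, then close.

Request:
move_arm(
  increments=[
    [[0,0,3],0],
    [[0,0,6],0],
    [[0,0,7.95],0],
    [[0,0,7.95],0],
  ],
)

```text
time_s: 4.8
ee_pos: [0.4871, -0.3113, 0.0093]
tcp_rot: [[-0.056, 0.998, 0.0], [0.998, 0.056, -0.0], [-0.0, 0.0, -1.0]]
force: [0.2, -0.1, 0.4]
grip_width: 0.0853
grasp_force: 0.0
```

Request:
move_arm(
  increments=[
    [[0,0,0],0],
    [[0,0,0],0],
    [[0,0,0],0],
    [[0,0,0],0],
    [[0,0,0],0],
    [[0,0,0],0],
    [[0,0,0],0],
    [[0,0,0],0],
  ],
  hand=-1,
  newtons=25,
)

```text
time_s: 5.6
ee_pos: [0.4864, -0.3114, 0.0084]
tcp_rot: [[-0.055, 0.999, -0.0], [0.999, 0.055, 0.0], [0.0, -0.0, -1.0]]
force: [0.2, -0.5, 0.2]
grip_width: -0.0001
grasp_force: 0.0
```

Run:
```python
from h import *
p=cams.grab_frame("side");save(p,"s2.png",(230,200,430,400),3)
s=r.read_state();w=cams.grab_frame("wrist");save(w,"w4.png")
a=p["color"];
import cv2
x=cv2.resize(p["color"][200:400,230:430,::-1],(500,500));y=cv2.resize(w["color"][:,120:520,::-1],(400,400));
c=np.zeros((500,800,3),np.uint8);c[:,:400]=x[:,50:450];c[:400,400:]=y;cv2.imwrite("pics/m1.png",c)
```

```text
(no output)
```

View pics/m1.png

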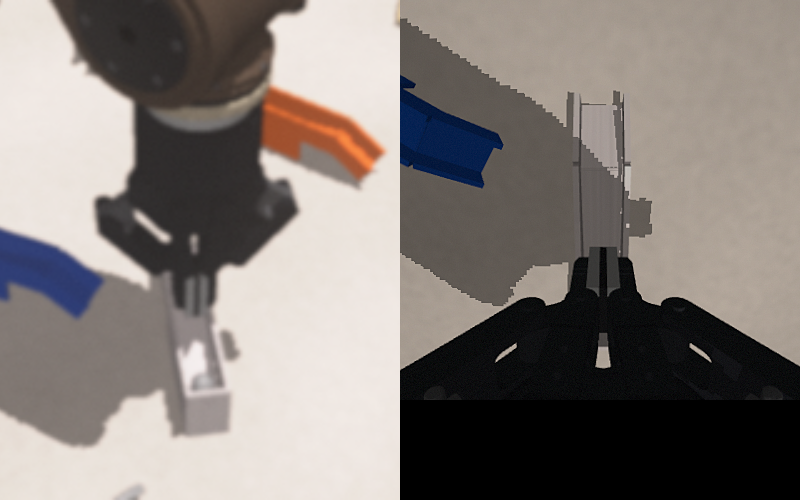

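Run:
```python
from h import *
np.set_printoptions(precision=4,suppress=True)
s=r.read_state();w=cams.grab_frame("wrist");print(s["ee_pos"],s["grip_width"],s["joint_positions"])
R,c=pose(w,s);T=np.array(s["tcp_rot"])
for uv in((323,252),(323,260),(323,275),(300,265),(346,265),(312,270),(335,270),(295,200),(346,165),(320,200),(320,150),(295,240),(349,240)):
  X=by_depth(w,uv,s);print(uv,X,w["color"][uv[1],uv[0]])
X=(.4868,-.31,.04);print(proj(w,X,s),proj(w,s["ee_pos"],s))
```

```text
[ 0.4864 -0.3114  0.0084] 2.9133460003093238e-05 [-39.1804  38.2611 105.1384   0.0098  36.6093 -42.3272]
(323, 252) [ 0.4873 -0.3003  0.0552] [13 11 15]
(323, 260) [ 0.4873 -0.3005  0.0621] [5 4 6]
(323, 275) [ 0.4872 -0.3003  0.0746] [13 13 14]
(300, 265) [ 0.4769 -0.305   0.0599] [ 9  7 11]
(346, 265) [ 0.498  -0.3037  0.06  ] [ 9 13 15]
(312, 270) [ 0.4826 -0.3002  0.0712] [57 59 56]
(335, 270) [ 0.4923 -0.2996  0.0714] [55 56 55]
(295, 200) [ 0.4724 -0.2808  0.0395] [100  95  91]
(346, 165) [ 0.4963 -0.2623  0.0372] [86 82 79]
(320, 200) [ 0.4848 -0.2861  0.0227] [96 90 88]
(320, 150) [ 0.4834 -0.2589  0.0202] [164 154 150]
(295, 240) [ 0.4729 -0.303   0.0388] [100  95  92]
(349, 240) [ 0.5055 -0.3213 -0.001 ] [171 158 148]
[321.1098 254.3253] [320.6497 230.9686]
```

Run:
```python
from h import *
np.set_printoptions(precision=4,suppress=True)
p=cams.grab_frame("side")
for v in range(300,336,3):print(v,by_depth(p,(328,v)),p["color"][v,328], p["color"][v,324])
s=r.read_state();w=cams.grab_frame("wrist")
for v in range(234,262,3):print(v,by_depth(w,(313,v),s),w["color"][v,313],by_depth(w,(332,v),s),w["color"][v,332])
```

```text
300 [ 0.4875 -0.3079  0.0926] [112 104 103] [47 44 45]
303 [ 0.4874 -0.3098  0.0879] [49 45 45] [50 49 48]
306 [ 0.4871 -0.3126  0.0841] [48 46 46] [49 46 46]
309 [ 0.4866 -0.318   0.0831] [55 52 51] [49 46 46]
312 [ 0.4862 -0.3219  0.0805] [77 74 73] [82 79 79]
315 [ 0.4863 -0.3221  0.0741] [73 70 70] [89 87 86]
318 [ 0.4864 -0.3225  0.0677] [75 71 71] [92 89 88]
321 [ 0.4865 -0.3224  0.0606] [75 72 71] [92 90 89]
324 [ 0.4866 -0.3226  0.054 ] [75 71 70] [115 110 110]
327 [ 0.4894 -0.3004  0.0217] [133 125 124] [135 127 127]
330 [ 0.489  -0.3048  0.0194] [144 134 134] [144 134 134]
333 [ 0.4885 -0.3097  0.0177] [143 133 132] [143 134 133]
234 [ 0.4819 -0.3085  0.0192] [97 90 89] [ 0.4929 -0.3077  0.0196] [97 91 87]
237 [ 0.4819 -0.3107  0.0188] [96 90 87] [ 0.4931 -0.3101  0.0187] [96 89 87]
240 [ 0.482  -0.3127  0.0186] [97 90 89] [ 0.4932 -0.3119  0.0189] [97 91 89]
243 [ 0.4821 -0.3147  0.0185] [96 90 88] [ 0.4933 -0.3139  0.019 ] [96 90 89]
246 [ 0.4822 -0.3169  0.0181] [90 84 84] [ 0.4934 -0.3159  0.0188] [91 85 83]
249 [ 0.4825 -0.3007  0.052 ] [57 57 54] [ 0.4915 -0.3     0.0522] [56 56 53]
252 [ 0.4826 -0.3005  0.0552] [60 59 57] [ 0.4915 -0.3002  0.0548] [56 56 54]
255 [ 0.4826 -0.3007  0.0576] [57 56 55] [ 0.4914 -0.3003  0.0575] [59 57 56]
258 [ 0.4827 -0.3007  0.0603] [58 56 55] [ 0.4913 -0.3002  0.0604] [57 55 54]
261 [ 0.4828 -0.3008  0.0628] [56 55 53] [ 0.4913 -0.3004  0.0628] [58 58 57]
```

Request:
move_arm(
  increments=[
    [[0,0,0],0],
    [[0,0,0],0],
    [[0,0,0],0],
    [[0,0,0],0],
    [[0,0,0],0],
    [[0,0,0],0],
    [[0,0,0],0],
    [[0,0,0],0],
  ],
  hand=1,
)

```text
time_s: 6.65
ee_pos: [0.4864, -0.3114, 0.0085]
tcp_rot: [[-0.055, 0.998, 0.0], [0.998, 0.055, 0.0], [0.0, 0.0, -1.0]]
force: [-0.9, -0.6, 0.1]
grip_width: 0.0854
grasp_force: 0.0
```

Request:
move_arm(
  increments=[
    [[0,0,2],0],
    [[0,0,3],0],
    [[0,0,3.8],0],
    [[0,0,4.2],0],
    [[0,0,4.2],0],
  ],
)

```text
time_s: 7.15
ee_pos: [0.4863, -0.3113, -0.0339]
tcp_rot: [[-0.055, 0.999, -0.001], [0.999, 0.055, 0.001], [0.001, -0.001, -1.0]]
force: [0.3, 0.6, 0.9]
grip_width: 0.0854
grasp_force: 0.0
```

Run:
```python
from h import *
np.set_printoptions(precision=4,suppress=True)
s=r.read_state();w=cams.grab_frame("wrist");go(.4871,-.3113,-.034,3)
R,c=pose(w,s);H=[]
for v in range(0,400,2):
  for u in range(0,640,2):
    z=w["z_map"][v,u]
    if z>0 and w["color"][v,u].sum()<230:
      X=c+R@ray(w,(u,v))*z
      if .003<X[2]<.06 and .43<X[0]<.55 and abs(X[1]+.311)<.03:H.append(X)
H=np.array(H);L=H[H[:,0]<.487];U=H[H[:,0]>.487]
for q in(L,U):print(len(q),q.min(0),q.max(0))
```

```text
t 7.2 tcp [ 0.4865 -0.3114 -0.0335] ydir 3.14 -> cm [0.01 0.06 0.05] yaw 0.14 grip 0.0853 F [ 0.3 -0.6 -0.1] gf 0.0
870 [ 0.4308 -0.3406  0.0166] [ 0.4778 -0.2811  0.06  ]
864 [ 0.4963 -0.3407  0.0167] [ 0.5488 -0.2811  0.06  ]
```

Request:
move_arm(
  increments=[
    [[0,0,0],0],
    [[0,0,0],0],
    [[0,0,0],0],
    [[0,0,0],0],
    [[0,0,0],0],
    [[0,0,0],0],
    [[0,0,0],0],
    [[0,0,0],0],
  ],
  hand=-1,
  newtons=20,
)

```text
time_s: 8.0
ee_pos: [0.4865, -0.3114, -0.0333]
tcp_rot: [[-0.055, 0.999, 0.0], [0.999, 0.055, -0.0], [-0.0, 0.0, -1.0]]
force: [-1.1, 0.7, 5.0]
grip_width: 0.0277
grasp_force: 24.4
```

Request:
move_arm(
  increments=[
    [[0,0,-0.3],0],
    [[0,0,-0.8],0],
    [[0,0,-1.5],0],
    [[0,0,-2],0],
    [[0,0,-2],0],
  ],
)

```text
time_s: 8.5
ee_pos: [0.4868, -0.3116, -0.0126]
tcp_rot: [[-0.055, 0.998, 0.001], [0.998, 0.055, -0.001], [-0.001, 0.001, -1.0]]
force: [-0.1, -0.7, -1.6]
grip_width: 0.0278
grasp_force: 23.5
```

Request:
move_arm(
  increments=[
    [[0,0,-1],0],
    [[0,0,-3],0],
    [[0,0,-5.5],0],
    [[0,0,-8],0],
    [[0,0,-10.5],0],
    [[0,0,-12.5],0],
    [[0,0,-13.5],0],
    [[0,0,-13.5],0],
  ],
)

```text
time_s: 9.3
ee_pos: [0.4868, -0.3116, 0.1228]
tcp_rot: [[-0.055, 0.998, 0.002], [0.998, 0.055, -0.001], [-0.001, 0.002, -1.0]]
force: [-0.6, 0.2, -1.5]
grip_width: 0.0277
grasp_force: 23.5
```

```bash
cat >> h.py <<'E'
def chute(w,s,n=3):
    """chute in hand: wrist-camera depth profile in coordinates (along tool x, across tool y, up), from tcp"""
    R,c=pose(w,s);T=np.array(s["tcp_rot"]);e=np.array(s["ee_pos"]);o=[]
    for v in range(0,400,1):
      for u in range(270,370,2):
        z=w["z_map"][v,u]
        if z>0:
          q=T.T@(c+R@ray(w,(u,v))*z-e);q[2]*=-1
          if abs(q[1])<.02 and .0<q[0]<.1 and .02<q[2]<.12:o.append(q)
    return np.array(o)
E
python3 - <<'E'
from h import *
np.set_printoptions(precision=4,suppress=True)
s=r.read_state();w=cams.grab_frame("wrist");o=chute(w,s)
for a in np.arange(.01,.09,.005):
  q=o[(abs(o[:,0]-a)<.0025)]
  if len(q):
    f=q[abs(q[:,1])<.008];l=q[abs(abs(q[:,1])-.0125)<.003]
    print(round(a,3),len(q),"floor",np.round(np.median(f[:,2]),4) if len(f) else None,"walls",np.round(np.percentile(l[:,2],90),4) if len(l) else None,"y",q[:,1].min(),q[:,1].max())
for k in cams.place_of(w,"lip")[:2]:print(k)
save(w,"w5.png");go(.475,-.05,.122,0)
E
ls pics
```

```text
0.01 2008 floor 0.1154 walls 0.1157 y -0.019385910145082806 0.01997669339395708
0.015 771 floor 0.0545 walls 0.1173 y -0.018361079955901194 0.017821945416786007
0.02 446 floor 0.0553 walls 0.1162 y -0.014107200382722373 0.014996380965092189
0.025 394 floor 0.0561 walls 0.0728 y -0.012787512647074426 0.015364918707213172
0.03 415 floor 0.0569 walls 0.0729 y -0.0125006556859857 0.015374181524508646
0.035 425 floor 0.0576 walls 0.0729 y -0.012287528871794738 0.015248564796507746
0.04 440 floor 0.0585 walls 0.073 y -0.01264592225093348 0.014981110459690007
0.045 533 floor 0.0581 walls 0.0729 y -0.012678111103894645 0.015411961466854335
0.05 560 floor 0.0553 walls 0.0723 y -0.012754686290081847 0.015427511148670262
0.055 550 floor 0.0524 walls 0.0695 y -0.012721852990214163 0.015509759268035394
0.06 520 floor 0.0494 walls 0.0669 y -0.012089679175260123 0.014960550381143972
0.065 511 floor 0.0465 walls 0.0638 y -0.012245008746678126 0.015129723254691961
0.07 505 floor 0.0437 walls 0.0607 y -0.012409392597350905 0.015292157325474594
0.075 346 floor 0.0414 walls 0.0579 y -0.012519688775656413 0.015452211401563625
0.08 118 floor None walls 0.0556 y -0.012608073077574312 0.01554121652515662
{'location': [249.8, 131.1], 'confidence': 0.9}
{'location': [323.6, 116.8], 'confidence': 0.66}
t 9.4 tcp [ 0.4861 -0.3112  0.1209] ydir 3.14 -> cm [26.14  0.32 -0.1 ] yaw 3.14 grip 0.0277 F [ 0.4  0.5 -2.3] gf 23.5
c1.png
c2.png
m1.png
s2.png
side1.png
top1.png
w1.png
w2.png
w3.png
w4.png
w5.png
```

Request:
move_arm(
  increments=[
    [[0,0,2],0],
    [[0,0,5],0],
    [[0,0,8.5],0],
    [[0,0,12],0],
    [[0,0,14.5],0],
    [[0,0,15.2],0],
    [[0,0,15.45],0],
    [[0,0,15.45],0],
  ],
)

```text
time_s: 10.2
ee_pos: [0.4859, -0.311, -0.0332]
tcp_rot: [[-0.055, 0.998, -0.001], [0.998, 0.055, 0.001], [0.001, -0.001, -1.0]]
force: [-1.1, 1.0, -1.6]
grip_width: 0.0278
grasp_force: 23.8
```

Request:
move_arm(
  increments=[
    [[0,0,0],0],
    [[0,0,0],0],
    [[0,0,0],0],
    [[0,0,0],0],
  ],
  hand=0,
)

```text
time_s: 10.6
ee_pos: [0.4865, -0.3115, -0.0329]
tcp_rot: [[-0.055, 0.998, 0.0], [0.998, 0.055, -0.0], [-0.0, 0.0, -1.0]]
force: [-0.4, -0.5, -0.3]
grip_width: 0.0425
grasp_force: 0.0
```

Request:
move_arm(
  increments=[
    [[-1,0.15,0],0],
    [[-2.5,0.15,0],0],
    [[-4,0.15,0],0],
    [[-4,0.15,0],0],
  ],
)

```text
time_s: 11.0
ee_pos: [0.4903, -0.3539, -0.033]
tcp_rot: [[-0.053, 0.999, 0.001], [0.999, 0.053, -0.001], [-0.001, 0.001, -1.0]]
force: [0.2, 0.2, -0.1]
grip_width: 0.0424
grasp_force: 0.0
```

Request:
move_arm(
  increments=[
    [[0,0,0],0],
    [[0,0,0],0],
    [[0,0,0],0],
    [[0,0,0],0],
  ],
  hand=-1,
  newtons=20,
)

```text
time_s: 11.4
ee_pos: [0.4901, -0.3508, -0.0331]
tcp_rot: [[-0.055, 0.998, -0.0], [0.998, 0.055, 0.0], [0.0, -0.0, -1.0]]
force: [0.3, 0.7, -0.6]
grip_width: 0.0279
grasp_force: 21.6
```

Request:
move_arm(
  increments=[
    [[0,0,-0.5],0],
    [[0,0,-1.0],0],
    [[0,0,-1.2],0],
    [[0,0,-1.2],0],
  ],
)

```text
time_s: 11.8
ee_pos: [0.4904, -0.3514, -0.0205]
tcp_rot: [[-0.055, 0.998, 0.001], [0.998, 0.055, -0.001], [-0.001, 0.001, -1.0]]
force: [1.3, 0.3, -1.1]
grip_width: 0.0277
grasp_force: 21.5
```

```bash
cat >> h.py <<'E'
def tilt(show=True):
    s=r.read_state();w=cams.grab_frame("wrist");T=np.array(s["tcp_rot"]);R,c=pose(w,s);e=np.array(s["ee_pos"])
    v,u=np.mgrid[0:400:2,270:372:2];z=w["z_map"][v,u];K=np.array(w["intrinsics"])
    uv=np.stack([u,v],-1).reshape(-1,1,2).astype(float);d=cv2.undistortPoints(uv,K,np.array([w["k1"],0,0,0,0.]))[:,0]
    P=np.c_[d,np.ones(len(d))]*z.reshape(-1,1);X=(c+P@R.T-e)@T;X[:,2]*=-1;X=X[z.ravel()>0]
    m=(abs(X[:,1]-.0015)<.019)&(X[:,0]>.012)&(X[:,0]<.16)
    X=X[m];f=X[abs(X[:,1]-.0015)<.008];l=X[abs(abs(X[:,1]-.0015)-.0125)<.003]
    out=[]
    for a in np.arange(.02,.14,.01):
        q=f[abs(f[:,0]-a)<.004];k=l[abs(l[:,0]-a)<.004]
        out.append((int(round(a*1000)),round(float(np.median(q[:,2]))*1000,1) if len(q) else None,round(float(np.percentile(k[:,2],85))*1000,1) if len(k) else None))
    if show:print("t",round(s["time_s"],2),"tcp",np.round(e,4),"gf",np.round(s["grasp_force"],1),"w",round(s["grip_width"],4),"F",np.round(s["force"],1),"\n(a,floor,wall) mm:",out)
    return s,w,X
E
python3 -c "
from h import *
tilt()"
```

```text
t 11.8 tcp [ 0.4904 -0.3514 -0.0205] gf 21.5 w 0.0277 F [ 1.3  0.3 -1.1] 
(a,floor,wall) mm: [(20, 48.7, 123.2), (30, 50.2, 72.6), (40, 51.9, 72.5), (50, 53.3, 72.6), (60, 55.1, 72.4), (70, 56.4, 72.4), (80, 58.1, 72.5), (90, 55.6, 72.0), (100, 49.8, 67.1), (110, 44.1, 61.2), (120, 38.6, 20.6), (130, None, None)]
```

Request:
move_arm(
  increments=[
    [[0,0,0],0],
    [[0,0,0],0],
  ],
  hand=-0.5,
)

```text
time_s: 12.05
ee_pos: [0.4901, -0.3512, -0.0212]
tcp_rot: [[-0.055, 0.999, -0.0], [0.999, 0.055, 0.0], [0.0, -0.0, -1.0]]
force: [0.1, 0.4, -3.2]
grip_width: 0.0276
grasp_force: 21.5
```

Request:
move_arm(
  increments=[
    [[0,0,0],0],
    [[0,0,0],0],
  ],
  hand=-0.4,
)

```text
time_s: 12.25
ee_pos: [0.4901, -0.3512, -0.0211]
tcp_rot: [[-0.055, 0.998, -0.0], [0.998, 0.055, 0.0], [0.0, -0.0, -1.0]]
force: [0.1, -0.1, -2.1]
grip_width: 0.028
grasp_force: 21.5
```

Request:
move_arm(
  increments=[
    [[0,0,0],0],
    [[0,0,0],0],
  ],
  hand=-0.37,
)

```text
time_s: 12.45
ee_pos: [0.4901, -0.3512, -0.0211]
tcp_rot: [[-0.055, 0.998, -0.0], [0.998, 0.055, 0.0], [0.0, 0.0, -1.0]]
force: [0.8, 0.1, -1.9]
grip_width: 0.0279
grasp_force: 21.5
```

```bash
python3 -c "
from h import *
tilt()"
```

```text
t 12.45 tcp [ 0.4901 -0.3512 -0.0211] gf 21.5 w 0.0279 F [ 0.8  0.1 -1.9] 
(a,floor,wall) mm: [(20, 48.7, 123.2), (30, 50.3, 72.9), (40, 52.0, 72.5), (50, 53.5, 72.5), (60, 55.0, 72.4), (70, 56.5, 72.5), (80, 58.1, 72.5), (90, 55.6, 72.1), (100, 49.8, 67.0), (110, 43.9, 61.2), (120, 21.2, 40.4), (130, None, None)]
```

Request:
move_arm(
  increments=[
    [[0,0,0],0],
    [[0,0,0],0],
  ],
  hand=-0.355,
)

```text
time_s: 12.7
ee_pos: [0.4901, -0.3512, -0.021]
tcp_rot: [[-0.055, 0.998, 0.0], [0.998, 0.055, 0.0], [0.0, 0.0, -1.0]]
force: [-0.0, 0.6, -2.6]
grip_width: 0.0277
grasp_force: 21.5
```

Request:
move_arm(
  increments=[
    [[0,0,0],0],
    [[0,0,0],0],
  ],
  hand=-0.35,
)

```text
time_s: 12.9
ee_pos: [0.4901, -0.3512, -0.021]
tcp_rot: [[-0.055, 0.998, 0.0], [0.998, 0.055, 0.0], [0.0, 0.0, -1.0]]
force: [-0.2, 0.1, -1.6]
grip_width: 0.0279
grasp_force: 17.0
```

Request:
move_arm(
  increments=[
    [[0,0,0],0],
    [[0,0,0],0],
  ],
  hand=-0.345,
)

```text
time_s: 13.1
ee_pos: [0.4902, -0.3513, -0.021]
tcp_rot: [[-0.055, 0.998, 0.0], [0.998, 0.055, 0.0], [0.0, 0.0, -1.0]]
force: [-0.6, -1.3, -1.0]
grip_width: 0.028
grasp_force: 0.9
```

```bash
python3 -c "
from h import *
tilt()"
```

```text
t 13.1 tcp [ 0.4902 -0.3513 -0.021 ] gf 0.9 w 0.028 F [-0.6 -1.3 -1. ] 
(a,floor,wall) mm: [(20, 42.4, 123.4), (30, 42.8, 64.9), (40, 42.9, 63.6), (50, 43.3, 62.5), (60, 43.6, 61.3), (70, 44.0, 59.9), (80, 44.1, 58.7), (90, 39.4, 57.3), (100, 31.8, 50.6), (110, 24.0, 43.2), (120, 19.9, 36.4), (130, None, None)]
```

Request:
move_arm(
  increments=[
    [[0,0,0.4],0],
    [[0,0,0.8],0],
    [[0,0,1.15],0],
    [[0,0,1.15],0],
  ],
)

```text
time_s: 13.55
ee_pos: [0.4901, -0.3511, -0.0331]
tcp_rot: [[-0.055, 0.999, -0.0], [0.998, 0.055, 0.0], [0.0, -0.0, -1.0]]
force: [0.0, 0.3, -1.0]
grip_width: 0.0282
grasp_force: 1.3
```

Request:
move_arm(
  increments=[
    [[0,0,0],0],
    [[0,0,0],0],
    [[0,0,0],0],
  ],
  hand=-0.2,
)

```text
time_s: 13.85
ee_pos: [0.49, -0.3512, -0.0325]
tcp_rot: [[-0.055, 0.998, -0.0], [0.998, 0.055, 0.0], [0.0, -0.0, -1.0]]
force: [-0.3, -0.6, -0.1]
grip_width: 0.0341
grasp_force: 0.0
```

```bash
python3 -c "
from h import *
tilt()"
```

```text
t 13.85 tcp [ 0.49   -0.3512 -0.0325] gf 0.0 w 0.0341 F [-0.3 -0.6 -0.1] 
(a,floor,wall) mm: [(20, 48.5, 124.4), (30, 50.0, 72.1), (40, 51.6, 71.9), (50, 53.3, 72.0), (60, 54.9, 72.0), (70, 56.3, 72.0), (80, 57.7, 71.9), (90, 53.6, 69.8), (100, 47.7, 64.9), (110, 42.2, 59.3), (120, 31.6, 31.9), (130, None, None)]
```

Request:
move_arm(
  increments=[
    [[0,0,0],0],
    [[0,0,0],0],
    [[0,0,0],0],
    [[0,0,0],0],
  ],
  hand=-1,
  newtons=35,
)

```text
time_s: 14.3
ee_pos: [0.4902, -0.3513, -0.0324]
tcp_rot: [[-0.055, 0.998, 0.0], [0.998, 0.055, -0.0], [-0.0, 0.0, -1.0]]
force: [-0.9, 1.0, 3.4]
grip_width: 0.0279
grasp_force: 34.7
```

Request:
move_arm(
  increments=[
    [[0,0,-0.7],0],
    [[0,0,-2],0],
    [[0,0,-4.5],0],
    [[0,0,-7.5],0],
    [[0,0,-10.5],0],
    [[0,0,-13],0],
    [[0,0,-14.5],0],
    [[0,0,-15],0],
  ],
)

```text
time_s: 15.1
ee_pos: [0.4906, -0.3516, 0.1201]
tcp_rot: [[-0.055, 0.998, 0.003], [0.998, 0.055, -0.002], [-0.002, 0.002, -1.0]]
force: [-0.1, -0.3, -2.3]
grip_width: 0.0276
grasp_force: 34.7
```

```bash
python3 -c "
from h import *
tilt()
# target: lip over mouth with +8mm, lip a=112
T=np.array(r.read_state()['tcp_rot']);x=T[:,0];y=T[:,1]
g=np.array([.475,.040,0])+x*(.008-.112)-y*.001
go(g[0],g[1],.117,3.14)"
```

```text
t 15.1 tcp [ 0.4906 -0.3516  0.1201] gf 34.7 w 0.0276 F [-0.1 -0.3 -2.3] 
(a,floor,wall) mm: [(20, 48.3, 123.6), (30, 50.0, 71.8), (40, 51.5, 71.6), (50, 53.1, 71.7), (60, 54.6, 71.9), (70, 56.1, 71.8), (80, 57.4, 71.7), (90, 53.4, 69.6), (100, 47.6, 64.6), (110, 42.1, 58.9), (120, None, None), (130, None, None)]
t 15.15 tcp [ 0.4905 -0.3516  0.1197] ydir 3.14 -> cm [28.78  0.5   0.21] yaw 0.0 grip 0.0272 F [-0.4 -0.1 -2. ] gf 34.7
```

Request:
move_arm(
  increments=[
    [[0.5,0.1,0],0],
    [[1.5,0.2,0],0],
    [[3,0.4,0],0],
    [[5,0.5,0],0],
    [[7.5,0.5,0],0],
    [[9.5,0.5,0],0],
    [[11,0.5,0],0],
    [[11.5,0.5,0],0],
  ],
)

```text
time_s: 15.95
ee_pos: [0.4888, -0.2343, 0.1176]
tcp_rot: [[-0.056, 0.998, -0.0], [0.998, 0.056, 0.0], [0.0, -0.0, -1.0]]
force: [-0.1, 0.3, -1.7]
grip_width: 0.0274
grasp_force: 34.7
```

Request:
move_arm(
  increments=[
    [[0.5,0,0],0],
    [[1.5,0,0],0],
    [[3,0,0],0],
    [[5,0,0],0],
    [[7,0,0],0],
    [[8.5,0,0],0],
    [[9.5,0,0],0],
    [[10,0,0],0],
  ],
)

```text
time_s: 16.75
ee_pos: [0.4834, -0.1354, 0.1176]
tcp_rot: [[-0.056, 0.998, 0.0], [0.998, 0.056, -0.0], [-0.0, 0.0, -1.0]]
force: [0.1, 0.3, -2.3]
grip_width: 0.0274
grasp_force: 34.7
```

Run:
```python
from h import *
np.set_printoptions(precision=4,suppress=True)
s,w,X=tilt()
R,c=pose(w,s);H=[]
v,u=np.mgrid[0:400:1,200:440:1];z=w["z_map"][v,u];K=np.array(w["intrinsics"])
d=cv2.undistortPoints(np.stack([u,v],-1).reshape(-1,1,2).astype(float),K,np.array([w["k1"],0,0,0,0.]))[:,0]
P=c+(np.c_[d,np.ones(len(d))]*z.reshape(-1,1))@R.T
m=(z.ravel()>0)&(abs(P[:,2]-.124)<.004)&(abs(P[:,0]-.475)<.036)&(abs(P[:,1]-.04)<.036);H=P[m];print(len(H),H.min(0),H.max(0))
# circle fit
A=np.c_[2*H[:,:2],np.ones(len(H))];q=np.linalg.lstsq(A,(H[:,:2]**2).sum(1),rcond=None)[0];print("fit",q[:2],np.sqrt(q[2]+q[:2]@q[:2]))
T=np.array(s['tcp_rot']);b=X[(X[:,0]>.095)&(X[:,0]<.118)&(X[:,2]>.03)];print("beak y range",b[:,1].min(),b[:,1].max())
print([ (k["location"],k["confidence"],at_z(w,k["location"],.125,s)) for k in cams.place_of(w,"tall_chamber_mouth")])
save(w,"w6.png")
```

```text
t 16.75 tcp [ 0.4834 -0.1354  0.1176] gf 34.7 w 0.0274 F [ 0.1  0.3 -2.3] 
(a,floor,wall) mm: [(20, 48.4, 123.3), (30, 49.9, 71.8), (40, 51.6, 71.8), (50, 53.1, 71.7), (60, 54.6, 71.8), (70, 56.2, 71.9), (80, 57.4, 71.7), (90, 53.5, 69.6), (100, 47.6, 65.0), (110, 42.1, 59.1), (120, None, None), (130, None, None)]Traceback (most recent call last):
  File "<stdin>", line 8, in <module>
    return umr_minimum(a, axis, None, out, keepdims, initial, where)
ValueError: zero-size array to reduction operation minimum which has no identity
```

Run:
```python
from h import *
np.set_printoptions(precision=4,suppress=True)
for n in("top","side"):
  p=cams.grab_frame(n);R,c=pose(p);K=np.array(p["intrinsics"])
  u0,v0=proj(p,(.475,.04,.125)).astype(int)
  v,u=np.mgrid[v0-40:v0+40,u0-40:u0+40];z=p["z_map"][v,u]
  d=cv2.undistortPoints(np.stack([u,v],-1).reshape(-1,1,2).astype(float),K,np.array([p["k1"],0,0,0,0.]))[:,0]
  P=c+(np.c_[d,np.ones(len(d))]*z.reshape(-1,1))@R.T
  m=(z.ravel()>0)&(abs(P[:,2]-.123)<.006)&(abs(P[:,0]-.475)<.036)&(abs(P[:,1]-.04)<.036);H=P[m];print(n,len(H))
  if len(H)>5:
    print(H.min(0),H.max(0));A=np.c_[2*H[:,:2],np.ones(len(H))];q=np.linalg.lstsq(A,(H[:,:2]**2).sum(1),rcond=None)[0];print("fit",q[:2],np.sqrt(q[2]+q[:2]@q[:2]))
  for k in cams.place_of(p,"tall_chamber_mouth")[:2]:print(k,at_z(p,k["location"],.125))
  for t in("lip",):
    for k in cams.place_of(p,t)[:4]:print(t,k,at_z(p,k["location"],.157))
  save(p,n+"3.png",(max(u0-110,0),v0-75,u0+130,v0+75),3.3)
```

```text
top 302
[0.444  0.0085 0.1173] [0.5056 0.0711 0.128 ]
fit [0.4742 0.0395] 0.02816577834004773
{'location': [282.5, 216.9], 'confidence': 0.87} [0.4684 0.0395 0.125 ]
lip {'location': [313.2, 206.5], 'confidence': 0.57} [ 0.484  -0.0228  0.157 ]
side 50
[0.4443 0.0126 0.1174] [0.4642 0.0669 0.1261]
fit [0.4705 0.0385] 0.025463190888478336
{'location': [301.8, 173.0], 'confidence': 0.79} [0.4665 0.0331 0.125 ]
lip {'location': [400.5, 269.5], 'confidence': 0.72} [ 0.5949 -0.3177  0.157 ]
lip {'location': [286.3, 320.0], 'confidence': 0.67} [ 0.4211 -0.403   0.157 ]
```

View pics/side3.png

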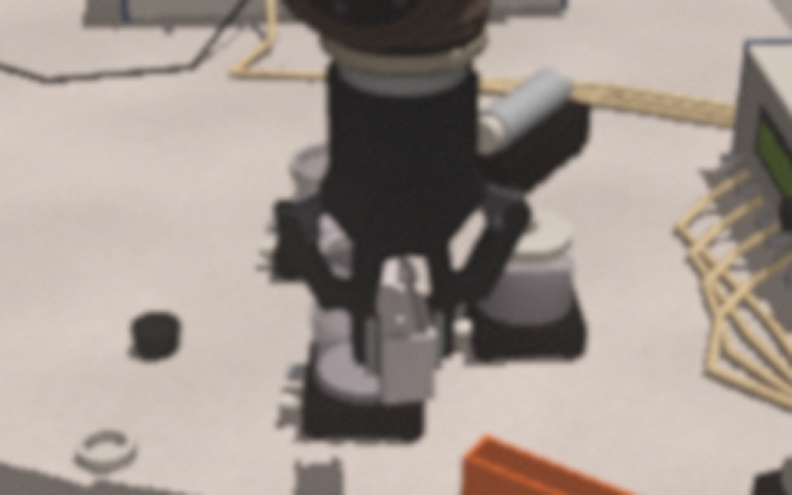

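Request:
move_arm(
  increments=[
    [[0.5,0,0],0],
    [[1.5,0,0],0],
    [[3,0,0],0],
    [[4.7,0,0],0],
    [[6,0,0],0],
    [[6.8,0,0],0],
    [[7.1,0,0],0],
    [[7.1,0,0],0],
  ],
)

```text
time_s: 17.9
ee_pos: [0.4795, -0.0651, 0.1175]
tcp_rot: [[-0.056, 0.998, 0.0], [0.998, 0.056, -0.0], [-0.0, 0.0, -1.0]]
force: [0.2, 0.7, -1.6]
grip_width: 0.0277
grasp_force: 34.7
```

Request:
move_arm(
  increments=[
    [[0,0,0.5],0],
    [[0,0,1.3],0],
    [[0,0,2.1],0],
    [[0,0,2.8],0],
    [[0,0,3.3],0],
    [[0,0,3.7],0],
    [[0,0,3.9],0],
    [[0,0,3.9],0],
  ],
)

```text
time_s: 18.7
ee_pos: [0.4794, -0.0654, 0.0783]
tcp_rot: [[-0.055, 0.998, -0.0], [0.998, 0.055, 0.0], [0.0, -0.0, -1.0]]
force: [-0.6, 0.5, -2.0]
grip_width: 0.0277
grasp_force: 34.7
```

Run:
```python
from h import *
np.set_printoptions(precision=4,suppress=True)
s,w,X=tilt();go(.475,.04,.1,3.14)
b=X[(X[:,0]>.095)&(X[:,0]<.118)&(X[:,2]>.03)&(X[:,2]<.07)];print(b[:,1].min(),b[:,1].max())
save(w,"w7.png")
p=cams.grab_frame("top");a=p["color"][165:265,235:345,::-1];c=np.zeros((400,800,3),np.uint8);c[:,:440]=cv2.resize(a,(440,400));c[:,440:]=w["color"][:,140:500,::-1];cv2.imwrite("pics/m2.png",c)
```

```text
t 18.7 tcp [ 0.4794 -0.0654  0.0783] gf 34.7 w 0.0277 F [-0.6  0.5 -2. ] 
(a,floor,wall) mm: [(20, 48.3, 123.2), (30, 50.1, 72.0), (40, 51.5, 71.8), (50, 53.1, 71.8), (60, 54.6, 71.9), (70, 56.2, 71.7), (80, 57.5, 71.7), (90, 53.5, 69.6), (100, 47.5, 64.7), (110, 42.0, 58.9), (120, None, None), (130, -44.3, -32.4)]
t 18.75 tcp [ 0.4795 -0.0654  0.0785] ydir 3.14 -> cm [10.55  0.13 -2.15] yaw 0.0 grip 0.0274 F [-0.6  0.8 -1.5] gf 34.7
-0.012759715460001595 0.015279534913361481
```

View pics/m2.png

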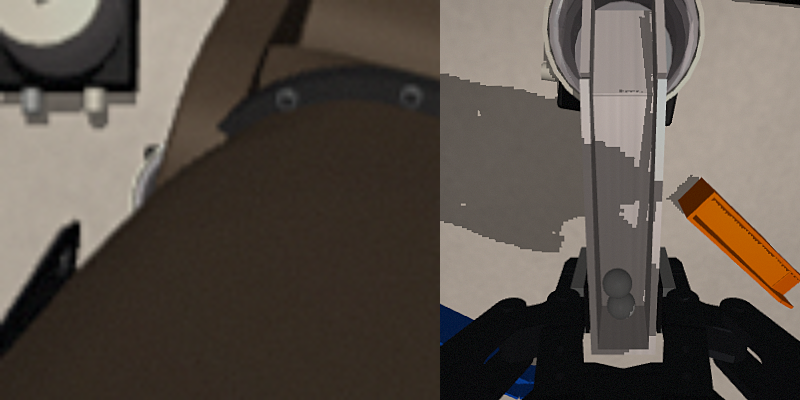

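Request:
move_arm(
  increments=[
    [[0,0,0],0],
    [[0,0,0],0],
  ],
  hand=-0.348,
  newtons=20,
)

```text
time_s: 19.0
ee_pos: [0.4796, -0.0654, 0.0787]
tcp_rot: [[-0.055, 0.998, 0.0], [0.998, 0.055, -0.0], [-0.0, 0.0, -1.0]]
force: [0.6, 0.7, -2.0]
grip_width: 0.0279
grasp_force: 16.5
```

Request:
move_arm(
  increments=[
    [[0,0,0],0],
    [[0,0,0],0],
  ],
  hand=-0.347,
)

```text
time_s: 19.2
ee_pos: [0.4795, -0.0654, 0.0786]
tcp_rot: [[-0.055, 0.998, 0.0], [0.998, 0.055, 0.0], [0.0, 0.0, -1.0]]
force: [-0.6, 0.4, -1.4]
grip_width: 0.0277
grasp_force: 7.1
```

```bash
python3 -c "
from h import *
tilt()"
```

```text
t 19.2 tcp [ 0.4795 -0.0654  0.0786] gf 7.1 w 0.0277 F [-0.6  0.4 -1.4] 
(a,floor,wall) mm: [(20, 48.5, 123.2), (30, 50.1, 71.9), (40, 51.7, 71.8), (50, 53.2, 71.9), (60, 54.7, 71.9), (70, 56.2, 72.1), (80, 57.6, 71.8), (90, 53.5, 69.8), (100, 47.5, 64.8), (110, 42.1, 58.9), (120, None, None), (130, -44.5, -31.3)]
```

Request:
move_arm(
  increments=[
    [[0,0,0],0],
    [[0,0,0],0],
  ],
  hand=-0.3463,
)

```text
time_s: 19.45
ee_pos: [0.4795, -0.0654, 0.0785]
tcp_rot: [[-0.055, 0.998, 0.0], [0.998, 0.055, 0.0], [0.0, 0.0, -1.0]]
force: [-0.1, -0.7, -2.6]
grip_width: 0.0279
grasp_force: 5.3
```

```bash
python3 -c "
from h import *
tilt()"
```

```text
t 19.45 tcp [ 0.4795 -0.0654  0.0785] gf 5.3 w 0.0279 F [-0.1 -0.7 -2.6] 
(a,floor,wall) mm: [(20, 48.5, 123.4), (30, 50.0, 71.9), (40, 51.7, 71.9), (50, 53.2, 71.9), (60, 54.8, 71.9), (70, 56.3, 71.7), (80, 57.6, 71.8), (90, 53.4, 69.9), (100, 47.7, 64.9), (110, 42.1, 59.4), (120, None, None), (130, -44.6, -31.6)]
```

Request:
move_arm(
  increments=[
    [[0,0,0],0],
    [[0,0,0],0],
  ],
  hand=-0.3458,
)

```text
time_s: 19.7
ee_pos: [0.4795, -0.0654, 0.0785]
tcp_rot: [[-0.055, 0.998, 0.0], [0.998, 0.055, 0.0], [0.0, 0.0, -1.0]]
force: [-0.9, 0.6, -2.2]
grip_width: 0.0282
grasp_force: 3.9
```

```bash
python3 -c "
from h import *
tilt()"
```

```text
t 19.7 tcp [ 0.4795 -0.0654  0.0785] gf 3.9 w 0.0282 F [-0.9  0.6 -2.2] 
(a,floor,wall) mm: [(20, 48.2, 123.5), (30, 49.5, 71.5), (40, 51.1, 71.4), (50, 52.6, 71.2), (60, 53.9, 71.2), (70, 55.4, 71.1), (80, 56.6, 70.9), (90, 52.2, 68.6), (100, 46.5, 63.9), (110, 40.7, 57.7), (120, None, None), (130, -44.3, -34.0)]
```

Request:
move_arm(
  increments=[
    [[0,0,0],0],
    [[0,0,0],0],
    [[0,0,0],0],
  ],
  hand=-0.3456,
)

```text
time_s: 20.05
ee_pos: [0.4795, -0.0654, 0.0785]
tcp_rot: [[-0.055, 0.998, 0.0], [0.998, 0.055, 0.0], [0.0, 0.0, -1.0]]
force: [1.0, 0.0, -1.8]
grip_width: 0.0277
grasp_force: 3.4
```

```bash
python3 -c "
from h import *
tilt()"
```

```text
t 20.05 tcp [ 0.4795 -0.0654  0.0785] gf 3.4 w 0.0277 F [ 1.   0.  -1.8] 
(a,floor,wall) mm: [(20, 46.7, 123.2), (30, 47.4, 69.2), (40, 48.1, 68.5), (50, 48.9, 67.5), (60, 49.6, 66.9), (70, 50.3, 66.0), (80, 50.7, 65.2), (90, 45.3, 62.3), (100, 38.4, 57.1), (110, 32.4, 49.9), (120, None, 43.9), (130, -44.6, -37.5)]
```

Request:
move_arm(
  increments=[
    [[0.05,0,-0.2],0],
    [[0.1,0,-0.4],0],
    [[0.2,0,-0.7],0],
    [[0.25,0,-1.0],0],
    [[0.3,0,-1.2],0],
    [[0.3,0,-1.2],0],
  ],
)

```text
time_s: 20.7
ee_pos: [0.4794, -0.0624, 0.0908]
tcp_rot: [[-0.055, 0.998, 0.001], [0.998, 0.055, -0.0], [-0.0, 0.001, -1.0]]
force: [0.5, -0.3, -1.2]
grip_width: 0.0281
grasp_force: 3.4
```

```bash
cat >> h.py <<'E'
def balls(w):
    o=[]
    for t in("ball1_center","ball2_center"):
        o+=[(np.round(k["location"],0).tolist(),round(k["confidence"],2)) for k in cams.place_of(w,t)[:2]]
    print(o)
E
python3 -c "
from h import *
s,w,X=tilt();balls(w)"
```

```text
t 20.7 tcp [ 0.4794 -0.0624  0.0908] gf 3.4 w 0.0281 F [ 0.5 -0.3 -1.2] 
(a,floor,wall) mm: [(20, 42.8, 123.3), (30, 42.2, 64.4), (40, 41.6, 62.3), (50, 41.0, 59.9), (60, 40.3, 57.8), (70, 39.6, 55.4), (80, 38.3, 53.1), (90, 29.5, 49.1), (100, 20.2, 41.0), (110, None, 32.4), (120, -56.9, 13.2), (130, -55.6, -33.1)]
[([319.0, 309.0], 0.82), ([317.0, 284.0], 0.92)]
```

Request:
move_arm(
  increments=[
    [[0.1,0,-0.3],0],
    [[0.2,0,-0.6],0],
    [[0.3,0,-0.9],0],
    [[0.4,0,-1.1],0],
    [[0.4,0,-1.2],0],
    [[0.4,0,-1.2],0],
  ],
)

```text
time_s: 21.45
ee_pos: [0.4791, -0.0584, 0.1027]
tcp_rot: [[-0.055, 0.998, 0.0], [0.998, 0.055, 0.0], [0.0, 0.0, -1.0]]
force: [0.3, 0.7, -2.0]
grip_width: 0.0278
grasp_force: 3.3
```

```bash
python3 -c "
from h import *
s,w,X=tilt();balls(w);save(w,'w8.png')"
```

```text
t 21.45 tcp [ 0.4791 -0.0584  0.1027] gf 3.3 w 0.0278 F [ 0.3  0.7 -2. ] 
(a,floor,wall) mm: [(20, 38.8, 123.7), (30, 37.0, 59.7), (40, 45.9, 56.0), (50, 42.1, 52.4), (60, 41.5, 48.7), (70, 28.8, 44.7), (80, 23.0, 40.9), (90, 10.4, 34.6), (100, 1.0, 22.9), (110, -68.7, 11.2), (120, -1.8, 21.0), (130, -62.7, -46.8)]
[([321.0, 180.0], 0.58), ([318.0, 151.0], 0.61)]
```

Request:
move_arm(
  increments=[
    [[0,0,0],0],
    [[0,0,0],0],
    [[0,0,0],0],
    [[0,0,0],0],
  ],
  hand=-0.37,
)

```text
time_s: 22.0
ee_pos: [0.4791, -0.0584, 0.1025]
tcp_rot: [[-0.055, 0.999, 0.0], [0.999, 0.055, 0.0], [0.0, 0.0, -1.0]]
force: [-0.5, -0.2, -0.5]
grip_width: 0.0277
grasp_force: 21.2
```

```bash
python3 -c "
from h import *
s,w,X=tilt();balls(w);save(w,'w9.png')"
```

```text
t 22.0 tcp [ 0.4791 -0.0584  0.1025] gf 21.2 w 0.0277 F [-0.5 -0.2 -0.5] 
(a,floor,wall) mm: [(20, 38.8, 123.2), (30, 36.9, 59.6), (40, 34.9, 55.7), (50, 32.8, 52.3), (60, 30.7, 48.5), (70, 28.8, 44.8), (80, 22.7, 41.3), (90, 10.1, 33.9), (100, 1.0, 23.6), (110, -68.5, 11.0), (120, -7.0, 21.2), (130, -46.2, -47.0)]
[([317.0, 26.0], 0.82), ([318.0, 29.0], 0.28), ([321.0, 28.0], 0.5)]
```

View pics/w9.png

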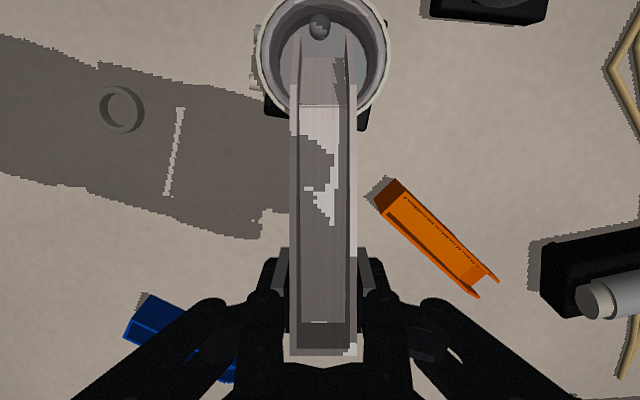

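Request:
move_arm(
  increments=[
    [[0,0,0],0],
    [[0,0,0],0],
    [[0,0,0],0],
  ],
)

```text
time_s: 22.45
ee_pos: [0.4791, -0.0584, 0.1025]
tcp_rot: [[-0.055, 0.998, 0.0], [0.998, 0.055, 0.0], [0.0, 0.0, -1.0]]
force: [0.2, 0.5, -0.7]
grip_width: 0.028
grasp_force: 21.2
```

```bash
python3 -c "
from h import *
s=r.read_state();w=cams.grab_frame('wrist');balls(w)
for uv in((320,20),(320,26),(320,32),(310,45),(330,45)):print(uv,by_depth(w,uv,s),w['color'][uv[1],uv[0]])
p=cams.grab_frame('side');balls(p)
for t in('ball1_center',):
  for k in cams.place_of(p,t):print(by_depth(p,k['location']))
save(p,'side4.png',(240,130,380,240),5)
save(w,'w10.png',(220,0,420,130),4)"
```

```text
[([318.0, 23.0], 0.73), ([319.0, 29.0], 0.63)]
(320, 20) [0.47190419 0.06590902 0.06148721] [72 71 69]
(320, 26) [0.47208113 0.06249417 0.06127875] [134 132 130]
(320, 32) [0.47223907 0.05923729 0.05980458] [94 92 91]
(310, 45) [0.46517503 0.05408593 0.034698  ] [121 117 117]
(330, 45) [0.47938716 0.05493048 0.03403729] [118 116 117]
[]
```

View pics/side4.png

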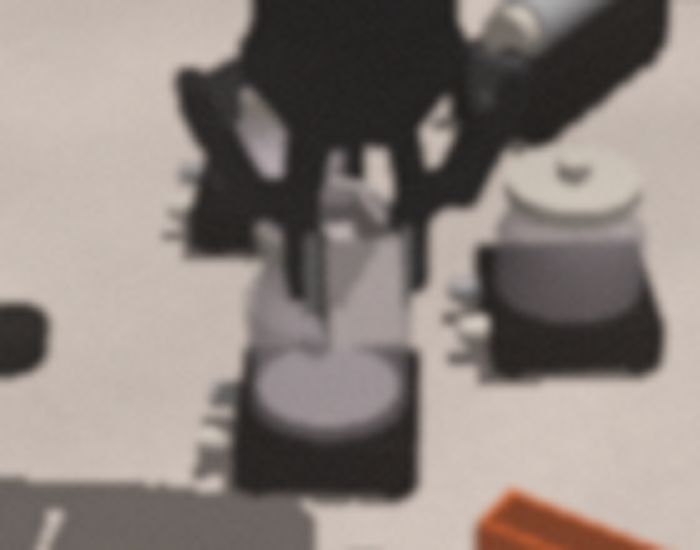

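Request:
move_arm(
  increments=[
    [[0,0,-0.7],0],
    [[0,0,-2],0],
    [[0,0,-3.5],0],
    [[0,0,-5],0],
    [[0,0,-6],0],
    [[0,0,-6.5],0],
    [[0,0,-6.5],0],
  ],
  hand=-1,
)

```text
time_s: 23.5
ee_pos: [0.4792, -0.0585, 0.168]
tcp_rot: [[-0.055, 0.998, 0.001], [0.998, 0.055, -0.0], [-0.0, 0.001, -1.0]]
force: [0.2, 0.9, -1.2]
grip_width: 0.0281
grasp_force: 21.1
```

Request:
move_arm(
  increments=[
    [[-1,0,0],0],
    [[-3,0,0],0],
    [[-6,0,0],0],
    [[-10,0,0],0],
    [[-14,0,0],0],
    [[-18,0,0],0],
    [[-21,0,0],0],
    [[-22,0,0],0],
  ],
)

```text
time_s: 24.3
ee_pos: [0.4906, -0.2813, 0.1664]
tcp_rot: [[-0.052, 0.999, -0.001], [0.999, 0.052, 0.0], [0.0, -0.001, -1.0]]
force: [0.9, 0.5, -1.6]
grip_width: 0.0279
grasp_force: 21.1
```

```bash
python3 -c "
from h import *
s,w,X=tilt();go(.4901,-.35,0.01,3.14)
p=cams.grab_frame('top');balls(p);q=cams.grab_frame('side');balls(q)
save(q,'side5.png',(240,130,380,240),5)"
```

```text
t 24.3 tcp [ 0.4906 -0.2813  0.1664] gf 21.1 w 0.0279 F [ 0.9  0.5 -1.6] 
(a,floor,wall) mm: [(20, 38.7, 123.2), (30, 36.8, 59.7), (40, 34.7, 55.7), (50, 32.7, 52.1), (60, 30.6, 48.5), (70, 28.6, 44.6), (80, 22.6, 40.9), (90, 10.3, 34.0), (100, 1.1, 23.2), (110, None, 12.1), (120, -167.3, -166.6), (130, -167.5, -167.1)]
t 24.35 tcp [ 0.4907 -0.2811  0.1664] ydir 2.99 -> cm [-6.88 -0.4  15.64] yaw -0.15 grip 0.0278 F [-0.6 -1.3 -2.1] gf 21.1
[([274.0, 219.0], 0.47)]
[]
```

Request:
move_arm(
  increments=[
    [[-1.5,-0.4,1],0],
    [[-4,-0.4,3],0],
    [[-6,-0.4,6],0],
    [[-6.9,-0.4,9.5],0],
    [[-6.9,-0.4,12.5],0],
    [[-6.9,-0.4,14.7],0],
    [[-6.9,-0.4,15.6],0],
    [[-6.9,-0.4,15.6],0],
  ],
)

```text
time_s: 25.45
ee_pos: [0.4904, -0.3469, 0.0103]
tcp_rot: [[-0.055, 0.998, -0.002], [0.998, 0.055, 0.001], [0.001, -0.001, -1.0]]
force: [-0.7, -0.0, -1.8]
grip_width: 0.0277
grasp_force: 21.0
```

Request:
move_arm(
  increments=[
    [[0,0,0.4],0],
    [[0,0,0.9],0],
    [[0,0,1.4],0],
    [[0,0,2],0],
    [[0,0,2.6],0],
    [[0,0,3.2],0],
    [[0,0,3.8],0],
    [[0,0,4.1],0],
  ],
  hand=-0.3456,
)

```text
time_s: 26.25
ee_pos: [0.491, -0.3474, -0.0301]
tcp_rot: [[-0.055, 0.998, 0.0], [0.998, 0.055, -0.0], [-0.0, 0.0, -1.0]]
force: [0.9, -2.7, 1.5]
grip_width: 0.0282
grasp_force: 3.5
```

```bash
python3 -c "
from h import *
s,w,X=tilt();go(.4901,-.35,-.033,3.14)"
```

```text
t 26.25 tcp [ 0.491  -0.3474 -0.0301] gf 3.5 w 0.0282 F [ 0.9 -2.7  1.5] 
(a,floor,wall) mm: [(20, 46.5, 123.4), (30, 48.1, 69.6), (40, 49.6, 69.6), (50, 51.1, 69.5), (60, 52.6, 69.5), (70, 54.1, 69.4), (80, 54.9, 69.3), (90, 49.7, 66.7), (100, 43.9, 61.2), (110, 38.6, 55.7), (120, 29.0, 29.9), (130, None, None)]
t 26.3 tcp [ 0.4909 -0.3472 -0.0303] ydir 3.13 -> cm [-0.27 -0.09  0.27] yaw -0.01 grip 0.028 F [-0.1 -0.1 -1.5] gf 3.1
```

Request:
move_arm(
  increments=[
    [[0,0,0],0],
    [[0,0,0],0],
    [[0,0,0],0],
    [[0,0,0],0],
    [[0,0,0],0],
  ],
  hand=0.3,
)

```text
time_s: 26.8
ee_pos: [0.4909, -0.3472, -0.0294]
tcp_rot: [[-0.055, 0.998, 0.0], [0.998, 0.055, 0.0], [0.0, 0.0, -1.0]]
force: [-0.1, 0.6, 1.0]
grip_width: 0.0556
grasp_force: 0.0
```

Request:
move_arm(
  increments=[
    [[0,0,-1],0],
    [[0,0,-3],0],
    [[0,0,-6],0],
    [[0,0,-10],0],
    [[0,0,-14],0],
    [[0,0,-17],0],
    [[0,0,-18],0],
    [[0,0,-18],0],
  ],
)

```text
time_s: 27.6
ee_pos: [0.4912, -0.3475, 0.1521]
tcp_rot: [[-0.055, 0.998, 0.002], [0.998, 0.055, -0.002], [-0.002, 0.002, -1.0]]
force: [-0.2, 0.0, 0.6]
grip_width: 0.0551
grasp_force: 0.0
```

```bash
python3 -c "
from h import *
p=cams.grab_frame('side');t=cams.grab_frame('top');balls(t)
X=np.array([by_depth(t,(u,v)) for v in range(195,235) for u in range(390,480)]);print(X[(X[:,2]>.03)&(X[:,2]<.05)].max(0),X[(X[:,2]>.03)&(X[:,2]<.05)].min(0))
a=cv2.resize(t['color'][150:270,240:490,::-1],(800,384));cv2.imwrite('pics/fin.png',a)
print(r.read_state()['grip_width'],r.read_state()['force'])"
```

```text
[]
[ 0.50615523 -0.25147104  0.04035047] [ 0.47089152 -0.37549479  0.03017429]
0.055186456025152174 [-0.24594368 -0.62628695  0.31602385]
```

View pics/fin.png

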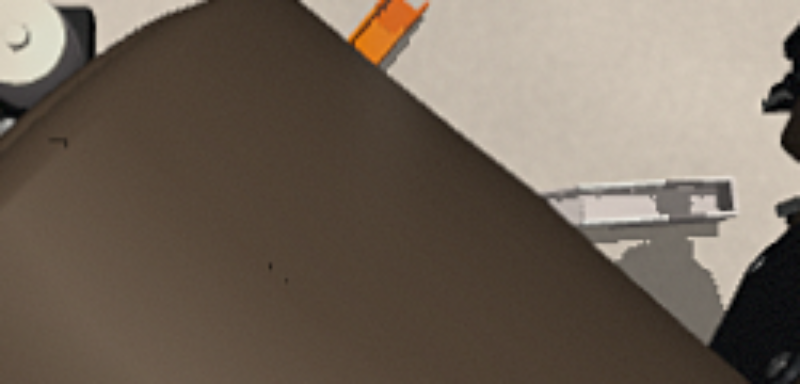

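The chute stands flat and empty on the bench, at right in the crop around (640,200). The gripper is clear of it, so I'm handing in.

```bash
python3 -c "
from workcell import sign_off
print(sign_off())"
```

```text
the job is handed in; nothing more can be done
None
```

I handed the job in at about 28 s: the empty chute stands level and released on the bench, and both balls should be in the tall chamber. Only one was seen, resting at the height of a ball on top of another, and `sign_off` gave no verdict.

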